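# Tip the seasoning case down into its bay of the tray

### The arm

A 6-joint arm with a two-finger parallel gripper is mounted at the origin on the work surface. World frame = base frame: x ahead of the robot, y to its left, z up, the work surface at z = 0. Lengths are in m, angles in rad, forces in N, time in s.
With the tool pointing down it reaches from about 0.375 to 0.75 m from the base axis. Payload 9 kg.
Tool frame: the origin (TCP) lies midway between the tips of the shut fingers; the grasp point (between the pads) lies 19 mm behind it; z points along the fingers, y is the line along which they close (so a half turn about z gives the same grasp; the last joint's range is limited). The gripper opens to 85 mm and grips with 20 to 120 N. Pads are 22 mm wide; open, the fingers measure 114 mm over their backs; the gripper's body (76 mm by 85 mm) begins 54 mm behind the grasp point. The pads swing forward as they close: fully open they stand 13 mm farther back than shut.
Start: joints at [-1.419, 0.104, 0.097, 1.564, 0, 1.353], TCP at [0.217, -0.559, 0.207] pointing down, gripper open.
Joint ranges: [-2.99, 2.99], [-0.84, 1.86], [-1.1, 1.16], [-1.84, 2.11], [-1.51, 1.56], [-3.14, 3.14]. Speed limits (rad/s): [2.22, 2.22, 2.57, 3.14, 3.14, 3.14].

### API

Orientations are given as a rotation vector (axis times angle).
In Python, from workcell import get_state, get_image, sign_off gives the robot as it stands.
- The arm moves only by the shell command python3 -m handwheel 'ROWS' [FORCE]. ROWS is JSON, a list of rows, each a list of 3 entries, a list of its own where there are three numbers: the shift along the tool's x, y, z in m, then the turn, a rotation vector about the tool's x, y, z in rad, then the closure, from 0 (fully open) to 1 (shut). A call has exactly 10 rows; each row shifts and turns the commanded pose from where the row before left it, along the tool's axes as they then stand; what a row does not reach is not made up. A row lasts 1/10 s, in which the tool goes at most 50 mm and 8.59 degrees, less where a joint would pass 70% of its speed; a pose out of reach is approached as far as the arm can. A call is refused whole if a number of a shift passes 0.05 or a number of a turn 0.15, either way. A call with a gripper value outside its range is refused whole. The fingers move at their own pace and stop on an object; FORCE is the grip in N (left out, the last holds). Time passes only in rows, so rows that do not move let the fingers close, or fill a call up. It gives the time, the measured TCP pose, the force, the opening and the grip force at its end, in the units of the state.
- get_state(): the state, without advancing time (a new reading comes with each control period).
- get_image(name): name is "scene" or "side" or "wrist"; returns a dict with "frame" (400x640x3 uint8, blue, green, red), "fx", "fy", "cx", "cy" (pixels), "R" (3x3) and "t" (3): a world point X has camera coordinates R X + t. Camera axes: x right, y down, z forward; pixel columns grow to the right and rows downward; lengths in m; the calibration is good to about 2 mm. A picture is of the moment at which its call begins. There is no depth.
- sign_off(): hands the job in; it is judged then, once.
The state is a dict: "time_s": time; "q": joint angles; "joint_vel": joint speeds; "joint_efforts": joint torques, N m; "tcp_pos": TCP position; "tool_rot": TCP orientation; "force": force on the tool from outside, world axes, zero at the start; "wrist_torque": the same for the moment, N m; "opening": finger opening in m; "finger_force": force on a finger pad.
Only numpy, scipy, OpenCV 4.12 (cv2) and the standard library are available. Lean on these libraries where they do the work, as an engineer would, in place of code of your own. Each camera call takes 0.05 s, during which the arm holds its last target. There are 200 camera calls.

### The job

The pale yellow seasoning case has been left standing on its short end in the long bay of the bamboo tray. With the fingertips push it over, high up, so that it lies flat in that bay with its lid upward, and slide it along until its short end is flush against the cross strip at the end of the bay. Do not pick the case up, and leave the cups and glasses standing where they are.

Things in the scene. Friction and masses are not known exactly. Their poses are not given: they have to be found in the camera images.
- tray: fixed bamboo tray, 248 mm (x) by 378 mm (y), rim 28 mm high, 10 mm thick, floor 8 mm thick. Origin: centre of its underside; x across it, away from the robot, y along it, z up. A strip along y (8 mm wide, 12 mm above the floor) parts near from far half; a like cross strip parts the near half into the long bay (+y) and a small bay (-y).
- bay (a point): centre of the long bay's floor (upper face), axes as the tray's. The bay is 115 mm wide (x) by 240 mm long (y): 120 mm away in +y it ends at the tray's rim (20 mm above the floor), near which the case stands, and 120 mm away in -y at the cross strip.
- bay_end (a point): middle of the foot of the cross strip's face that looks into the long bay (towards +y), at the height of the floor's upper face, axes as the tray's. The strip is 12 mm high. The case's end is to lie against this face.
- case: closed plastic seasoning case, 75 mm wide (own x), 40 thick (y), 130 long (z), 0.18 kg, latch clip 4 mm out on its +x side. Stands on a short end, axes within 0.1 rad of the tray's. Origin: centre of that end. Own +y is the lid, facing the rim. It must fall to tray -y: then y is up, z towards the strip, origin 20 mm above the bay's floor. Pushed near the top it tips, low down it slides.
- case_tip_edge (a point): middle of the bottom edge over which the case tips (own -y side of the end it stands on). It stays on the tray's floor while the case is tipped and pushed.
- case_end_a (a point): on the case's other short end (at first the top): middle of the thickness, at the +x side. Once lying it is 20 mm above the bay's floor and is to be at the cross strip.
- case_end_b (a point): as case_end_a, at the case's own -x side, 75 mm from it.
- cup_a: white ceramic tumbler without handle, 68 mm across and 60 mm tall, standing loose in the tray in one of the four places (three behind the long strip, one in the small square bay). Origin at the centre of its underside, z up. A bystander: to stay where it stands.
- cup_b: white ceramic tumbler without handle, 68 mm across and 60 mm tall, standing loose in the tray in one of the four places (three behind the long strip, one in the small square bay). Origin at the centre of its underside, z up. A bystander: to stay where it stands.
- glasses_a: two clear soju glasses nested one in the other, 51 mm across the rims, 71 mm tall together, standing loose in the tray in one of the four places (three behind the long strip, one in the small square bay). Origin at the centre of the underside, z up. A bystander: to stay where it stands.
- glasses_b: two clear soju glasses nested one in the other, 51 mm across the rims, 71 mm tall together, standing loose in the tray in one of the four places (three behind the long strip, one in the small square bay). Origin at the centre of the underside, z up. A bystander: to stay where it stands.
Things that resemble listed ones, but are neither listed nor needed, are in the scene too. What is shaped like the case but red is not meant.

How it is judged:
At the end, for the whole second after the job is handed in: The case lies flat in the long bay, lid upward (within 0.07 rad), on the bay's floor between its sides, at rest, with both corners of its leading short end within 6 mm of the cross strip's face; cups and glasses stand within 20 mm of where they were (angle between case's own y axis and vertical below 0.07 rad and y of case_end_a in the frame of bay_end between -0.004 and 0.006 m and z of each of case_end_a, case_end_b in the frame of bay_end below 0.027 m and x of case_end_a in the frame of bay_end between -0.06 and 0.06 m and y of case_end_b in the frame of bay_end between -0.004 and 0.006 m and x of case_end_b in the frame of bay_end between -0.06 and 0.06 m and linear speed of case below 0.02 m/s and distance of each of cup_a, cup_b, glasses_a, glasses_b from where it was at the start of the episode below 0.02 m and angle between each of cup_a, cup_b, glasses_a, glasses_b's own z axis and vertical below 0.2 rad); the robot touches nothing.
It fails at once if the case is lifted, or tipped the wrong way: the edge it tips over comes more than 25 mm off the tray's floor (z of case_tip_edge in the frame of bay above 0.025 m).
It fails at once if a cup or pair of glasses is shifted more than 20 mm or tipped (distance of any of cup_a, cup_b, glasses_a, glasses_b from where it was at the start of the episode above 0.02 m or angle between any of cup_a, cup_b, glasses_a, glasses_b's own z axis and vertical above 0.3 rad).
It also fails if it takes over 54 s, if anything falls off the work surface, if the arm or the gripper's body presses on something with over 40 N, if the wrist force passes 120 N, or if a joint passes its speed limit or range.

## Working session

There is one attempt and no reset: what is moved stays moved. The work goes in short steps, Python scripts to look and compute and a shell command to move; the robot and the scene stay as the last step left them, time stands still between calls to the robot, and variables do not carry over. Pictures are saved under pics/ and viewed, at most 10 in all, crops included, and the job is handed in when it is done.

```bash
mkdir -p pics; ls
python3 - <<'E'
from workcell import get_state,get_image
import cv2
for n in("scene","side"):
    d=get_image(n); cv2.imwrite(f"pics/{n}0.png",d["frame"]); print(n,d["fx"],d["cx"],d["cy"],d["R"],d["t"])
s=get_state(); print(s["time_s"],s["tcp_pos"],s["tool_rot"],s["opening"])
E
```

```text
pics
scene 450.55631306023776 319.57903671513816 201.595288165036 [[-0.4394349   0.89814487  0.01525631]
 [ 0.51550082  0.26605497 -0.81453892]
 [-0.73563297 -0.35007219 -0.57990826]] [ 0.21896871 -0.20795833  1.2890449 ]
side 468.7830432828771 319.0243889004865 191.74712253307408 [[-0.93804218 -0.34646243 -0.00637659]
 [-0.22206624  0.61516409 -0.7564785 ]
 [ 0.26601403 -0.70819272 -0.65398747]] [0.52845206 0.19688397 0.88884272]
0.1 [ 0.2168124  -0.55911416  0.20580292] [-3.08689368e+00 -5.77353196e-01 -3.02336014e-05] 0.08553565315747909
```

View pics/scene0.png

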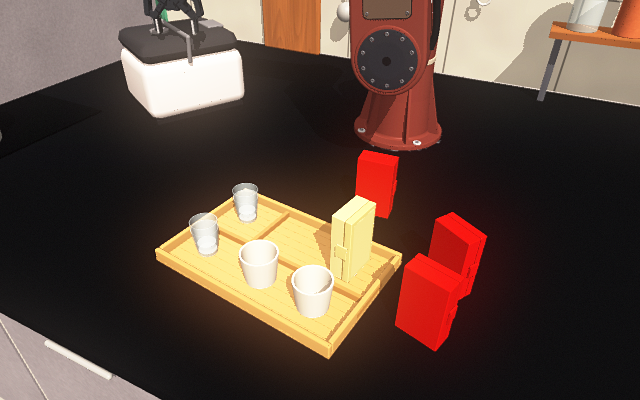

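View pics/side0.png

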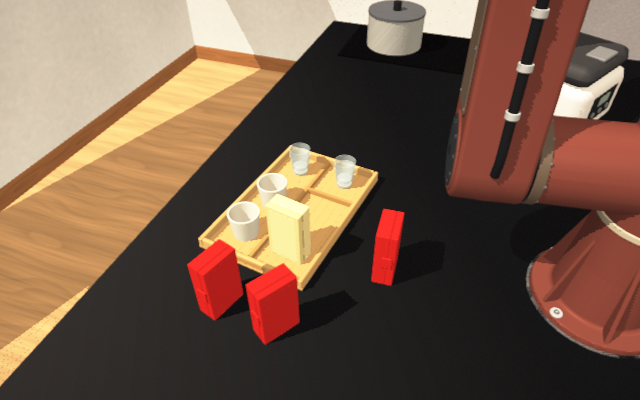

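The scene view shows the case standing at about (353,240), with its top near (355,205). The tray corners are at about (158,252), (331,355), (401,260) and (236,188), and there are red decoys on the right and behind. The side view shows the case at (289,230). I'll measure these on enlarged crops.

```bash
cat > h.py <<'E'
import numpy as np,cv2
from workcell import get_state,get_image
def ray(d,u,v):
    R=np.array(d["R"]);t=np.array(d["t"])
    return -R.T@t, R.T@np.array([(u-d["cx"])/d["fx"],(v-d["cy"])/d["fy"],1])
def onz(d,p,z):
    c,r=ray(d,*p); return c+r*(z-c[2])/r[2]
def tri(d1,p1,d2,p2):
    c1,r1=ray(d1,*p1);c2,r2=ray(d2,*p2)
    s=np.linalg.lstsq(np.c_[r1,-r2],c2-c1,rcond=None)[0]
    a,b=c1+r1*s[0],c2+r2*s[1]; return (a+b)/2,np.linalg.norm(a-b)
def proj(d,X):
    p=np.array(d["R"])@X+np.array(d["t"]); return [d["cx"]+d["fx"]*p[0]/p[2],d["cy"]+d["fy"]*p[1]/p[2]]
E
python3 - <<'E'
from h import *
a=cv2.imread("pics/scene0.png");b=cv2.imread("pics/side0.png")
for n,im in(("scene",a),("side",b)):
    h=cv2.cvtColor(im,cv2.COLOR_BGR2HSV)
    m=cv2.inRange(h,(12,40,80),(35,255,255))
    m[:140]=0; m[:, :150]=0 
    k,l,s,c=cv2.connectedComponentsWithStats(m); i=1+s[1:,4].argmax()
    hull=cv2.convexHull(np.argwhere(l==i)[:,::-1].astype(np.int32))
    print(n,s[i],cv2.approxPolyDP(hull,3,True).reshape(-1,2).tolist())
    print("hsv",[h[y,x].tolist() for x,y in (((345,225),(365,230),(300,250)) if n=="scene" else ((285,230),(290,205),(330,215)))])
c1=cv2.resize(a[190:290,320:410],None,fx=4.4,fy=5.0*.88,interpolation=cv2.INTER_CUBIC)
c2=cv2.resize(b[190:290,250:340],None,fx=4.4,fy=4.4,interpolation=cv2.INTER_CUBIC)
cv2.imwrite("pics/crop.png",np.hstack([c1,c2])); print(c1.shape)
E
```

```text
scene [  155   193   248   167 19542] [[402, 255], [399, 266], [328, 359], [160, 262], [155, 249], [232, 196], [357, 195], [375, 203]]
hsv [[23, 122, 241], [25, 98, 248], [25, 111, 254]]
side [  198   145   181   146 12056] [[378, 173], [376, 182], [302, 290], [199, 246], [198, 237], [289, 145]]
hsv [[27, 87, 253], [29, 45, 255], [23, 123, 254]]
(440, 396, 3)
```

View pics/crop.png

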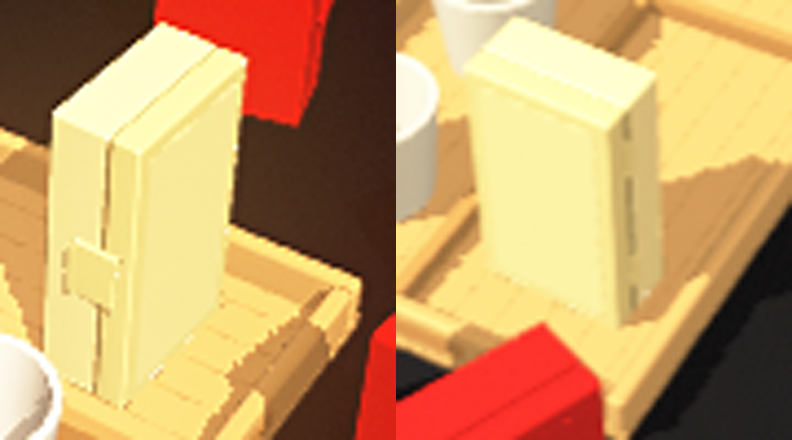

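The crop shows the four top corners of the case in both views. They are the scene-left corner and the side corners on the lid side, and the latch is on the +x face.

```bash
python3 - <<'E'
from h import *
A=get_image("scene");B=get_image("side")
f=lambda x,y:(320+x/4.4,190+y/4.4)
g=lambda x,y:(250+(x-396)/4.4,190+y/4.4)
S={"+x+y":(f(143,153),g(470,68)),"-x+y":(f(246,62),g(613,128)),"-x-y":(f(162,24),g(657,72)),"+x-y":(f(55,113),g(515,18)),"bot+... -x+y side":(None,g(622,325))}
for k,(p,q) in S.items():
    if p: print(k,*[np.round(v,4) for v in (*tri(A,p,B,q),onz(A,p,.138),onz(B,q,.138))])
    else: print(k,onz(B,q,.008))
print("bot scene +x+y",onz(A,f(122,403),.008),onz(B,g(490,270),.008))
for n,d,P in(("A",A,{"+x-y":(155.5,250),"+x+y":(330,349),"-x+y":(402,256)}),("B",B,{"-x-y":(378,174),"+x+y":(198.5,238),"+x-y":(290,146)})):
    for k,p in P.items(): print(n,k,np.round(onz(d,p,.028),4))
E
python3 - <<'E'
import cv2,numpy as np,sys
sys.path.insert(0,".")
a=cv2.imread("pics/scene0.png");b=cv2.imread("pics/side0.png")
c1=cv2.resize(a[180:365,150:410],None,fx=3,fy=3,interpolation=cv2.INTER_CUBIC)
cv2.imwrite("pics/c1.png",c1)
c2=cv2.resize(b[140:295,190:385],None,fx=3.8,fy=3.8,interpolation=cv2.INTER_CUBIC)
cv2.imwrite("pics/c2.png",c2)
E
```

```text
+x+y [0.6253 0.1165 0.1353] 0.0034 [0.6301 0.1194 0.138 ] [0.624  0.1168 0.138 ]
-x+y [0.5541 0.1293 0.1344] 0.0039 [0.561  0.1327 0.138 ] [0.5526 0.1301 0.138 ]
-x-y [0.5484 0.0925 0.1365] 0.003 [0.5522 0.0948 0.138 ] [0.5479 0.092  0.138 ]
+x-y [0.62   0.0799 0.1362] 0.0017 [0.6231 0.0818 0.138 ] [0.6192 0.0805 0.138 ]
bot+... -x+y side [0.55473153 0.1256561  0.008     ]
bot scene +x+y [0.62563723 0.11665605 0.008     ] [0.62548854 0.11570638 0.008     ]
A +x-y [ 0.729 -0.217  0.028]
A +x+y [0.7787 0.1534 0.028 ]
A -x+y [0.5415 0.1855 0.028 ]
B -x-y [ 0.4792 -0.182   0.028 ]
B +x+y [0.774  0.1495 0.028 ]
B +x-y [ 0.7238 -0.2174  0.028 ]
```

View pics/c1.png

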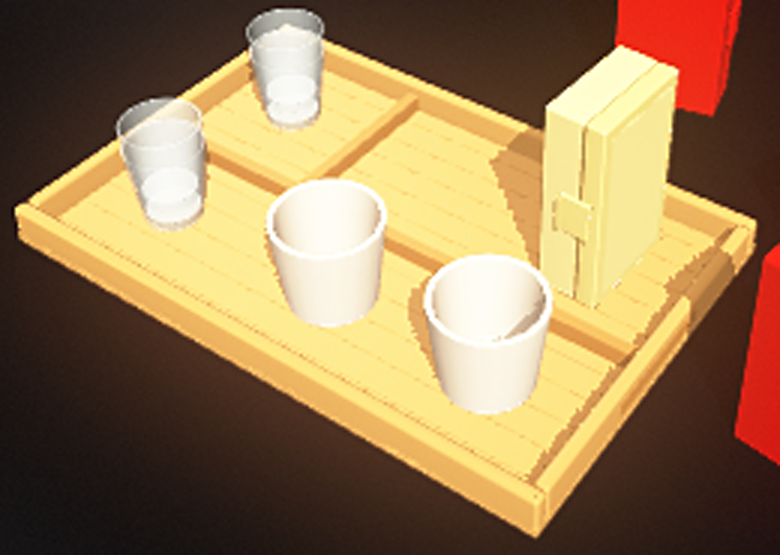

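View pics/c2.png

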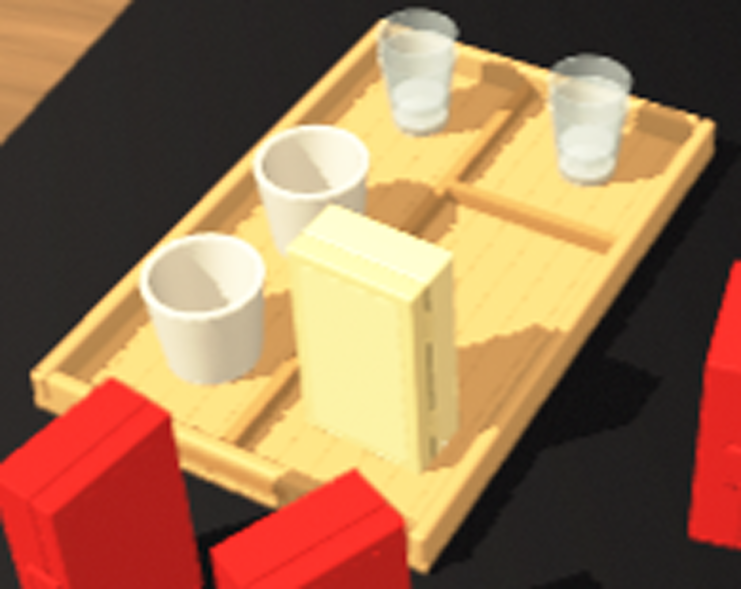

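The tray yaw is about -0.14 rad and its centre is about (0.629,-0.016). The case is centred at about (0.587,0.1045) with yaw -0.17, and bay_end is about (0.565,-0.069). The measured size of 73x38 and height of 0.136 match what was given. The case edge is about 154 mm from the strip, so it will land about 24 mm short of it. I'll move behind the case now.

```bash
python3 -m handwheel '[[[0.031,-0.027,0],[0,0,0],0.6],[[0.031,-0.027,0],[0,0,0],0.6],[[0.031,-0.027,0],[0,0,0],0.6],[[0.031,-0.027,0],[0,0,0],0.6],[[0.031,-0.027,0],[0,0,0],0.6],[[0.031,-0.027,0],[0,0,0],0.6],[[0.031,-0.027,0],[0,0,0],0.6],[[0.031,-0.027,0],[0,0,0],0.6],[[0.031,-0.027,0],[0,0,0],0.6],[[0.031,-0.027,0],[0,0,0],0.6]]'
python3 -m handwheel '[[[0.031,-0.027,0],[0,0,0],0.6],[[0.031,-0.027,0],[0,0,0],0.6],[[0.031,-0.027,0],[0,0,0],0.6],[[0.031,-0.027,0],[0,0,0],0.6],[[0.031,-0.027,0],[0,0,0],0.6],[[0.031,-0.027,0],[0,0,0],0.6],[[0.031,-0.027,0],[0,0,0],0.6],[[0.031,-0.027,0],[0,0,0],0.6],[[0.031,-0.027,0],[0,0,0],0.6],[[0.031,-0.027,0],[0,0,0],0.6]]'
python3 -m handwheel '[[[0,0,0],[0,0,-0.103],0.6],[[0,0,0],[0,0,-0.103],0.6],[[0,0,0],[0,0,-0.103],0.6],[[0,0,0],[0,0,-0.103],0.6],[[0,0,0],[0,0,-0.103],0.6],[[0,0,0],[0,0,-0.103],0.6],[[0,0,0],[0,0,-0.103],0.6],[[0,0,0],[0,0,-0.103],0.6],[[0,0,0],[0,0,-0.103],0.6],[[0,0,0],[0,0,-0.103],0.6]]'
python3 - <<'E'
from h import *
from scipy.spatial.transform import Rotation as Ro
s=get_state(); R=Ro.from_rotvec(s["tool_rot"]).as_matrix(); print(R.round(3))
A=get_image("scene");B=get_image("side")
be=np.array([.5646,-.0685,.02]);xa=np.array([.99,-.14,0])
for d in(A,B):
  im=d["frame"].copy()
  for k in(-.0575,0,.0575): cv2.circle(im,tuple(int(round(v)) for v in proj(d,be+xa*k)),1,(255,0,0),-1)
  d["o"]=im
cv2.imwrite("pics/m1.png",np.hstack([cv2.resize(A["o"][140:340,200:420],None,fx=1.8,fy=2*.9),cv2.resize(B["o"][110:310,190:410],None,fx=1.8,fy=1.8)]))
E
```

```text
time_s: 1.2
tcp_pos: [0.4088, -0.1941, 0.2065]
tool_rot: [3.088, 0.577, 0.0]
force: [0.4, -0.5, 0.6]
opening: 0.0345
finger_force: 0.0
time_s: 2.2
tcp_pos: [0.6003, 0.1699, 0.2062]
tool_rot: [3.088, 0.578, -0.0]
force: [1.0, -0.7, -0.2]
opening: 0.0338
finger_force: 0.0
time_s: 3.2
tcp_pos: [0.5997, 0.1681, 0.2062]
tool_rot: [-2.399, -2.029, 0.001]
force: [-0.4, -0.3, -0.4]
opening: 0.0341
finger_force: 0.0
[[ 0.166  0.986 -0.   ]
 [ 0.986 -0.166 -0.   ]
 [-0.    -0.    -1.   ]]
```

View pics/m1.png

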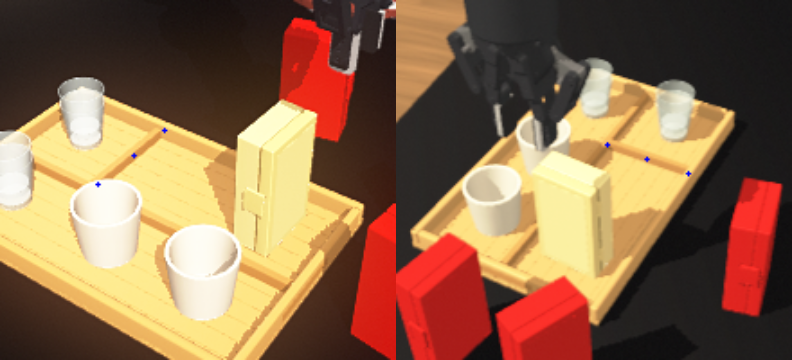

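The blue marks (my strip estimate) lie on the cross strip in both views, and the tool is behind the case. Next I'll descend and push slowly.

```bash
python3 -m handwheel '[[[0,0,0.022],[0,0,0],0.6],[[0,0,0.022],[0,0,0],0.6],[[0,0,0.022],[0,0,0],0.6],[[0,0,0.022],[0,0,0],0.6],[[-0.005,0,0],[0,0,0],0.6],[[-0.005,0,0],[0,0,0],0.6],[[-0.005,0,0],[0,0,0],0.6],[[-0.005,0,0],[0,0,0],0.6],[[-0.005,0,0],[0,0,0],0.6],[[-0.005,0,0],[0,0,0],0.6]]'
python3 -m handwheel '[[[-0.004,0,0],[0,0,0],0.6],[[-0.004,0,0],[0,0,0],0.6],[[-0.004,0,0],[0,0,0],0.6],[[-0.004,0,0],[0,0,0],0.6],[[-0.004,0,0],[0,0,0],0.6],[[0,0,0],[0,0,0],0.6],[[0,0,0],[0,0,0],0.6],[[0,0,0],[0,0,0],0.6],[[0,0,0],[0,0,0],0.6],[[0,0,0],[0,0,0],0.6]]'
python3 - <<'E'
from h import *
A=get_image("scene");B=get_image("side")
cv2.imwrite("pics/m2.png",np.hstack([cv2.resize(A["frame"][140:340,200:420],None,fx=1.8,fy=1.8),cv2.resize(B["frame"][110:310,190:410],None,fx=1.8,fy=1.8)]))
E
```

```text
time_s: 4.3
tcp_pos: [0.5949, 0.138, 0.119]
tool_rot: [2.403, 2.023, 0.001]
force: [0.8, 0.2, -0.1]
opening: 0.0348
finger_force: 0.0
time_s: 5.3
tcp_pos: [0.5913, 0.1189, 0.1185]
tool_rot: [2.403, 2.024, -0.0]
force: [0.1, -0.4, -0.2]
opening: 0.0342
finger_force: 0.0
```

View pics/m2.png

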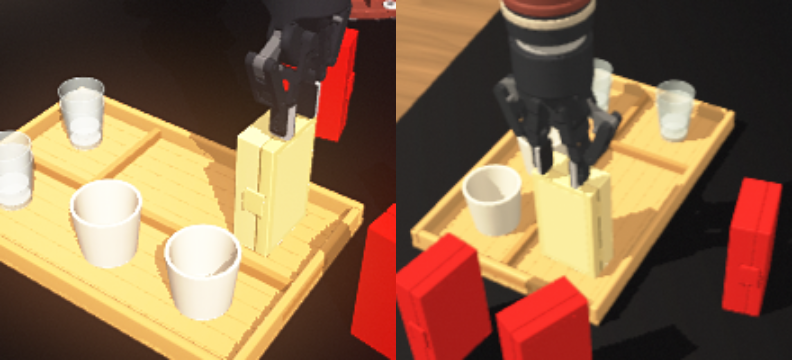

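Both views show the fingertips on the upper lid face, with the case just starting to tip away. I'll keep pushing.

```bash
python3 -m handwheel '[[[-0.004,0,0],[0,0,0],0.6],[[-0.004,0,0],[0,0,0],0.6],[[-0.004,0,0],[0,0,0],0.6],[[-0.004,0,0],[0,0,0],0.6],[[-0.004,0,0],[0,0,0],0.6],[[-0.004,0,0],[0,0,0],0.6],[[-0.004,0,0],[0,0,0],0.6],[[-0.004,0,0],[0,0,0],0.6],[[0,0,0],[0,0,0],0.6],[[0,0,0],[0,0,0],0.6]]'
python3 - <<'E'
from h import *
A=get_image("scene");B=get_image("side")
cv2.imwrite("pics/m3.png",np.hstack([cv2.resize(A["frame"][140:340,200:420],None,fx=1.8,fy=1.8),cv2.resize(B["frame"][110:310,190:410],None,fx=1.8,fy=1.8)]))
E
```

```text
time_s: 6.4
tcp_pos: [0.5859, 0.0872, 0.1185]
tool_rot: [2.403, 2.023, 0.0]
force: [0.1, 0.3, -0.1]
opening: 0.0343
finger_force: 0.0
```

View pics/m3.png

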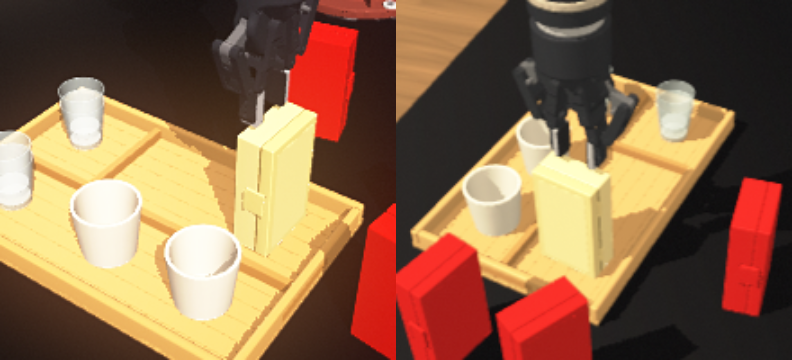

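The case has not moved and there was no force, so the fingertips seem to have passed over its top. I'll check where the tips actually are.

Run:
```python
from h import *
A=get_image("scene");B=get_image("side");s=get_state();p=np.array(s["tcp_pos"]);print(p)
for dy in(-.025,.025):
  for z in(0,.01,.02,.03):
    X=p+np.array([.986,-.166,0])*dy+[0,0,z]; print(dy,z,np.round(proj(A,X)),np.round(proj(B,X)))
cv2.imwrite("pics/m4.png",np.hstack([cv2.resize(A["frame"][170:240,310:390],None,fx=5,fy=5,interpolation=2),cv2.resize(B["frame"][160:230,250:330],None,fx=5,fy=5,interpolation=2)]))
```

```text
[0.58584154 0.08745395 0.11847544]
-0.025 0 [352. 207.] [303. 212.]
-0.025 0.01 [353. 202.] [303. 208.]
-0.025 0.02 [353. 197.] [303. 204.]
-0.025 0.03 [353. 193.] [303. 200.]
0.025 0 [336. 221.] [281. 204.]
0.025 0.01 [336. 216.] [281. 200.]
0.025 0.02 [337. 212.] [281. 196.]
0.025 0.03 [337. 207.] [280. 192.]
```

View pics/m4.png

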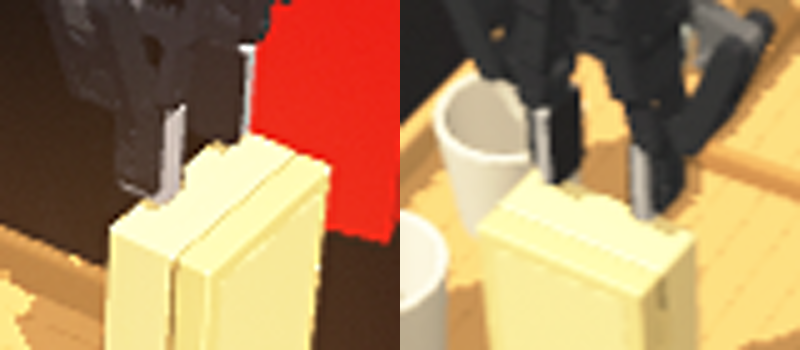

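The tips sit about 20 mm above the TCP at this opening and just cleared the top. I'll lift, go back, and come down to TCP z of about 0.098.

```bash
python3 -m handwheel '[[[0,0,-0.025],[0,0,0],0.6],[[0,0,0],[0,0,0],0.6],[[0.02,0,0],[0,0,0],0.6],[[0.02,0,0],[0,0,0],0.6],[[0.02,0,0],[0,0,0],0.6],[[0.015,0,0],[0,0,0],0.6],[[0,0,0],[0,0,0],0.6],[[0,0,0.023],[0,0,0],0.6],[[0,0,0.023],[0,0,0],0.6],[[0,0,0],[0,0,0],0.6]]'
python3 -m handwheel '[[[-0.005,0,0],[0,0,0],0.6],[[-0.005,0,0],[0,0,0],0.6],[[-0.005,0,0],[0,0,0],0.6],[[-0.005,0,0],[0,0,0],0.6],[[-0.005,0,0],[0,0,0],0.6],[[-0.004,0,0],[0,0,0],0.6],[[-0.004,0,0],[0,0,0],0.6],[[-0.004,0,0],[0,0,0],0.6],[[-0.004,0,0],[0,0,0],0.6],[[-0.004,0,0],[0,0,0],0.6]]'
python3 - <<'E'
from h import *
print(get_state()["force"])
A=get_image("scene");B=get_image("side")
cv2.imwrite("pics/m5.png",np.hstack([cv2.resize(A["frame"][140:340,200:420],None,fx=1.8,fy=1.8),cv2.resize(B["frame"][110:310,190:410],None,fx=1.8,fy=1.8)]))
E
```

```text
time_s: 7.6
tcp_pos: [0.5964, 0.1605, 0.0939]
tool_rot: [-2.401, -2.021, 0.007]
force: [-0.6, 0.6, 0.1]
opening: 0.0342
finger_force: 0.0
time_s: 8.6
tcp_pos: [0.5909, 0.1166, 0.0975]
tool_rot: [2.403, 2.024, -0.0]
force: [0.3, -0.3, 0.5]
opening: 0.0344
finger_force: 0.1
[ 0.27119212 -0.32271219  0.45339287]
```

View pics/m5.png

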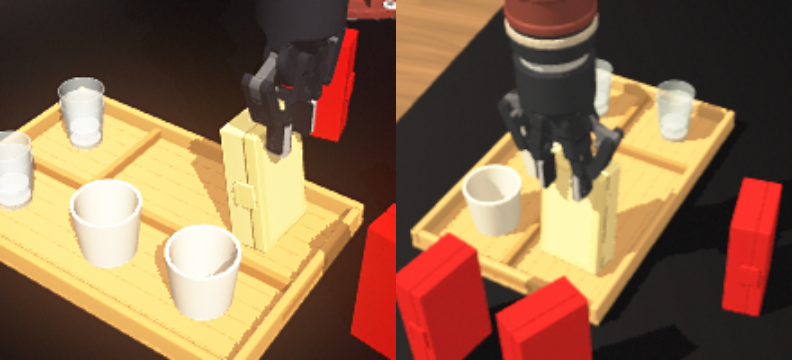

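The case is now tilting toward -y with its bottom edge in place. My picture allowance is used up, so from here I go by numeric measurements.

```bash
python3 -m handwheel '[[[-0.004,0,0],[0,0,0],0.6],[[-0.004,0,0],[0,0,0],0.6],[[-0.004,0,0],[0,0,0],0.6],[[-0.004,0,0],[0,0,0],0.6],[[-0.004,0,0],[0,0,0],0.6],[[-0.004,0,0],[0,0,0],0.6],[[-0.004,0,0],[0,0,0],0.6],[[0,0,0],[0,0,0],0.6],[[0,0,0],[0,0,0],0.6],[[0,0,0],[0,0,0],0.6]]'
cat >> h.py <<'E'
ref={"scene":"pics/scene0.png","side":"pics/side0.png"}
def case(n,d):
    "pale case: low saturation yellow, brighter blue than bamboo"
    h=cv2.cvtColor(d["frame"],cv2.COLOR_BGR2HSV)
    m=cv2.inRange(h,(22,30,150),(34,105,255)); m[:140]=0; m[300:]=0; m[:,:200]=0; m[:,420:]=0
    m=cv2.morphologyEx(m,cv2.MORPH_OPEN,np.ones((3,3)))
    k,l,s,c=cv2.connectedComponentsWithStats(m); i=1+s[1:,4].argmax()
    hull=cv2.convexHull(np.argwhere(l==i)[:,::-1].astype(np.int32))
    return s[i],cv2.approxPolyDP(hull,2.5,True).reshape(-1,2),(l==i)
E
python3 - <<'E'
from h import *
for n in("scene","side"):
    s0,q0,_=case(n,{"frame":cv2.imread(ref[n])}); print(n,"ref",s0,q0.tolist())
    d=get_image(n); s,q,_=case(n,d); print(s,q.tolist())
E
```

```text
time_s: 9.7
tcp_pos: [0.5862, 0.0894, 0.0975]
tool_rot: [2.403, 2.024, 0.0]
force: [-0.1, -1.1, 0.2]
opening: 0.0343
finger_force: 0.0
scene ref [ 330  196   44   82 1180] [[373, 202], [340, 277], [333, 275], [330, 271], [332, 215], [355, 196]]
[ 272  210   77   45 1573] [[348, 235], [328, 254], [323, 254], [272, 226], [296, 210]]
side ref [ 260  191   49   71 1974] [[260, 191], [279, 194], [308, 206], [298, 261], [271, 250]]
[ 283  191   57   47 1143] [[339, 199], [311, 237], [283, 225], [317, 191]]
```

```bash
cat >> h.py <<'E'
BE=np.array([.5646,-.0685,.008]);YA=np.array([.14,.99,0]);XA=np.array([.99,-.14,0])
def bay(X): return np.round([(X-BE)@XA*1e3,(X-BE)@YA*1e3,(X[2]-.008)*1e3],1)
E
python3 - <<'E'
from h import *
A=get_image("scene");B=get_image("side")
for k,d in(("A",A),("B",B)):
    s,q,m=case(k,d)
    for p in q: print(k,p,bay(onz(d,p,.048)))
print(bay(np.array(get_state()["tcp_pos"])))
# case/strip line: sample colours across strip foot direction along bay axis at several x, z=.008 / .048
for k,d in(("A",A),("B",B)):
  h=cv2.cvtColor(d["frame"],cv2.COLOR_BGR2HSV)
  for z in(.048,):
    for x in(-.02,0,.02):
      print(k,x,[(int(y*1e3),*h[tuple(int(round(v)) for v in proj(d,BE+XA*x+YA*y+[0,0,z-.008])[::-1])].tolist()[:2]) for y in np.arange(-.02,.17,.01)])
E
```

```text
A [348 235] [-31.7 149.9  40. ]
A [328 254] [ 32.4 148.2  40. ]
A [323 254] [ 37.4 141.1  40. ]
A [272 226] [27.7 20.  40. ]
A [297 209] [-42.3  26.3  40. ]
B [339 199] [-35.7  20.7  40. ]
B [311 237] [-37.1 149.8  40. ]
B [283 226] [ 29.1 149.7  40. ]
B [293 212] [ 32.3 103.8  40. ]
B [317 191] [19.9 19.6 40. ]
[ -0.7 159.3  89.5]
A -0.02 [(-20, 18, 151), (-10, 18, 150), (0, 18, 151), (9, 18, 151), (20, 16, 179), (30, 29, 37), (39, 29, 39), (50, 29, 39), (60, 29, 41), (69, 29, 39), (80, 29, 42), (90, 30, 44), (99, 23, 110), (110, 24, 109), (120, 30, 47), (130, 29, 44), (140, 29, 43), (150, 28, 83), (160, 27, 88)]
A 0 [(-20, 24, 126), (-10, 25, 108), (0, 24, 116), (9, 25, 108), (20, 30, 58), (30, 29, 37), (39, 29, 38), (50, 29, 37), (60, 29, 39), (69, 29, 38), (80, 29, 40), (90, 29, 42), (99, 29, 44), (110, 29, 41), (120, 29, 42), (130, 29, 44), (140, 28, 56), (150, 26, 106), (160, 25, 95)]
A 0.02 [(-20, 25, 108), (-10, 25, 107), (0, 25, 107), (9, 25, 105), (20, 30, 59), (30, 29, 33), (39, 29, 35), (50, 29, 37), (60, 29, 37), (69, 29, 37), (80, 29, 40), (90, 29, 41), (99, 29, 41), (1
[... 237 characters left out ...]
3), (80, 29, 54), (90, 29, 53), (99, 27, 82), (110, 27, 81), (120, 29, 60), (130, 29, 54), (140, 29, 72), (150, 28, 90), (160, 29, 64)]
B 0 [(-20, 23, 127), (-10, 23, 127), (0, 23, 127), (9, 23, 127), (20, 28, 87), (30, 29, 54), (39, 29, 53), (50, 29, 53), (60, 29, 53), (69, 29, 53), (80, 29, 53), (90, 29, 53), (99, 29, 54), (110, 29, 53), (120, 29, 54), (130, 29, 53), (140, 29, 75), (150, 26, 104), (160, 27, 81)]
B 0.02 [(-20, 23, 125), (-10, 23, 124), (0, 23, 124), (9, 23, 124), (20, 26, 104), (30, 29, 64), (39, 29, 64), (50, 25, 93), (60, 29, 53), (69, 22, 97), (80, 0, 0), (90, 30, 6), (99, 24, 78), (110, 29, 54), (120, 29, 54), (130, 29, 53), (140, 29, 77), (150, 25, 108), (160, 26, 91)]
```

The case lies flat, with its leading end about 20 mm from the strip and its trailing end at about 150 mm, aligned with the tray. Before going down behind it I'll check the clearance of the nearest decoy.

```bash
python3 - <<'E'
from h import *
for n in("scene","side"):
    d=get_image(n);h=cv2.cvtColor(d["frame"],cv2.COLOR_BGR2HSV)
    m=cv2.inRange(h,(0,200,120),(6,255,255))|cv2.inRange(h,(175,200,120),(180,255,255));m[:150]=0;m[:,430 if n=="side" else 600:]=0
    k,l,s,c=cv2.connectedComponentsWithStats(m)
    for i in range(1,k):
        if s[i,4]>200:
            q=cv2.approxPolyDP(cv2.convexHull(np.argwhere(l==i)[:,::-1].astype(np.int32)),3,True).reshape(-1,2)
            print(n,[(p.tolist(),bay(onz(d,p,.13))[:2].tolist(),bay(onz(d,p,.0))[:2].tolist()) for p in q])
E
python3 -m handwheel '[[[0.01,0,0],[0,0,0],0.6],[[0.01,0,0],[0,0,0],0.6],[[0.008,0,0],[0,0,-0.027],0.6],[[0,0,0],[0,0,0],0.6],[[0,0,0],[0,0,0],0.6],[[0,0,0],[0,0,0],0.6],[[0,0,0],[0,0,0],0.6],[[0,0,0],[0,0,0],0.6],[[0,0,0],[0,0,0],0.6],[[0,0,0],[0,0,0],0.6]]'
```

```text
scene [([397, 156], [-212.0, 150.1], [-428.3, 60.4]), ([396, 185], [-115.3, 195.5], [-303.3, 119.1]), ([387, 218], [-18.1, 227.2], [-177.8, 160.1]), ([354, 210], [-5.9, 172.2], [-162.1, 89.0]), ([377, 152], [-203.0, 109.8], [-416.8, 8.3])]
scene [([486, 235], [-68.4, 373.4], [-242.8, 349.1]), ([470, 291], [61.6, 392.4], [-74.8, 373.6]), ([436, 350], [176.1, 390.9], [73.2, 371.6]), ([395, 325], [170.6, 335.1], [66.1, 299.5]), ([404, 266], [68.5, 298.7], [-65.8, 252.5]), ([435, 219], [-60.9, 292.4], [-233.1, 244.3]), ([453, 212], [-96.4, 309.6], [-278.9, 266.5])]
side [([403, 212], [-197.2, 80.5], [-161.0, -56.3]), ([391, 284], [-239.9, 247.9], [-212.8, 147.2]), ([372, 281], [-210.6, 256.7], [-177.3, 157.8]), ([375, 237], [-176.4, 164.4], [-135.7, 45.7]), ([382, 211], [-161.5, 96.3], [-117.6, -37.1])]
side [([242, 294], [-40.4, 376.4], [29.6, 303.3]), ([213, 319], [-28.7, 434.5], [43.8, 373.9]), ([200, 309], [-0.0, 429.6], [78.7, 368.0]), ([187, 264], [76.8, 369.3], [172.1, 294.7]), ([220, 240], [61.7, 299.1], [153.7, 209.4]), ([234, 250], [25.9, 306.7], [110.1, 218.7])]
side [([299, 321], [-144.4, 376.7], [-96.8, 303.7]), ([264, 343], [-118.5, 432.0], [-65.3, 370.9]), ([253, 329], [-91.5, 420.4], [-32.5, 356.8]), ([245, 284], [-33.2, 358.0], [38.3, 280.9]), ([283, 264], [-65.2, 293.8], [-0.6, 202.9]), ([295, 276], [-95.8, 306.2], [-37.8, 218.0])]
time_s: 11.0
tcp_pos: [0.5909, 0.1167, 0.0975]
tool_rot: [2.376, 2.056, -0.0]
force: [0.4, -0.7, 0.3]
opening: 0.0341
finger_force: 0.0
```

All decoys are clear of the gripper. I'll descend and approach the trailing end.

```bash
python3 -m handwheel '[[[0,0,0.02],[0,0,0],0.6],[[0,0,0.02],[0,0,0],0.6],[[0,0,0.02],[0,0,0],0.6],[[0,0,0.02],[0,0,0],0.6],[[0,0,0.003],[0,0,0],0.6],[[-0.005,0,0],[0,0,0],0.6],[[-0.005,0,0],[0,0,0],0.6],[[-0.005,0,0],[0,0,0],0.6],[[-0.005,0,0],[0,0,0],0.6],[[0,0,0],[0,0,0],0.6]]'
python3 -m handwheel '[[[-0.003,0,0],[0,0,0],0.6],[[-0.003,0,0],[0,0,0],0.6],[[-0.003,0,0],[0,0,0],0.6],[[-0.003,0,0],[0,0,0],0.6],[[-0.003,0,0],[0,0,0],0.6],[[0,0,0],[0,0,0],0.6],[[0,0,0],[0,0,0],0.6],[[0,0,0],[0,0,0],0.6],[[0,0,0],[0,0,0],0.6],[[0,0,0],[0,0,0],0.6]]'
cat > chk.py <<'E'
from h import *
s=get_state();print(s["force"],s["time_s"],bay(np.array(s["tcp_pos"])))
for n in("scene","side"):
    d=get_image(n); print(n,[bay(onz(d,p,.048))[:2].tolist() for p in case(n,d)[1]])
E
python3 chk.py
```

```text
time_s: 12.0
tcp_pos: [0.5884, 0.0962, 0.0151]
tool_rot: [2.376, 2.054, 0.001]
force: [-0.6, -0.2, 1.0]
opening: 0.0344
finger_force: 0.0
time_s: 13.0
tcp_pos: [0.5859, 0.0823, 0.0144]
tool_rot: [2.375, 2.056, -0.0]
force: [-0.5, 0.1, -0.6]
opening: 0.0342
finger_force: 0.0
[-0.47344937  0.14657433 -0.62628402] 13.0 [ -0.  152.2   6.4]
scene [[30.1, 142.5], [37.3, 136.8], [28.6, 13.5], [-34.4, 15.1], [-39.2, 50.2]]
side [[-39.1, 51.7], [-26.4, 69.1], [9.7, 52.1], [31.4, 21.9], [4.0, 11.2], [-36.6, 12.7]]
```

It is sliding: the leading end is now about 12 mm away. I'll continue until the force rises.

```bash
python3 -m handwheel '[[[-0.002,0,0],[0,0,0],0.6],[[-0.002,0,0],[0,0,0],0.6],[[-0.002,0,0],[0,0,0],0.6],[[-0.002,0,0],[0,0,0],0.6],[[-0.002,0,0],[0,0,0],0.6],[[0,0,0],[0,0,0],0.6],[[0,0,0],[0,0,0],0.6],[[0,0,0],[0,0,0],0.6],[[0,0,0],[0,0,0],0.6],[[0,0,0],[0,0,0],0.6]]'
python3 chk.py
python3 -m handwheel '[[[-0.001,0,0],[0,0,0],0.6],[[-0.001,0,0],[0,0,0],0.6],[[0,0,0],[0,0,0],0.6],[[0,0,0],[0,0,0],0.6],[[0,0,0],[0,0,0],0.6],[[0,0,0],[0,0,0],0.6],[[0,0,0],[0,0,0],0.6],[[0,0,0],[0,0,0],0.6],[[0,0,0],[0,0,0],0.6],[[0,0,0],[0,0,0],0.6]]'
python3 chk.py
```

```text
time_s: 14.1
tcp_pos: [0.5845, 0.0723, 0.0145]
tool_rot: [2.375, 2.056, -0.0]
force: [-0.1, -0.8, 0.6]
opening: 0.0344
finger_force: 0.0
[-0.14067161 -0.83905217  0.57292175] 14.1 [ -0.  142.2   6.5]
scene [[30.8, 132.5], [39.0, 125.4], [31.7, 4.0], [-35.1, 4.6], [-38.1, 31.8], [-28.5, 62.6], [11.7, 117.5]]
side [[-38.6, 41.2], [-25.9, 58.8], [10.5, 41.4], [30.8, 13.7], [24.1, 2.2], [-34.1, 2.6]]
time_s: 15.2
tcp_pos: [0.5842, 0.0703, 0.0145]
tool_rot: [2.375, 2.056, -0.0]
force: [-0.2, 0.1, 0.2]
opening: 0.0343
finger_force: 0.0
[-0.18429059  0.13677805  0.22760958] 15.2 [ -0.  140.2   6.5]
scene [[31.8, 131.0], [38.4, 107.8], [32.8, 2.4], [-34.0, 3.0], [-31.4, 55.8], [11.7, 117.5]]
side [[-39.1, 7.6], [-38.6, 41.2], [-27.8, 57.8], [10.2, 37.5], [33.9, 3.4]]
```

No contact force yet, so I'll advance 1 mm at a time until it rises.

```bash
for i in 1; do python3 -m handwheel '[[[-0.001,0,0],[0,0,0],0.6],[[0,0,0],[0,0,0],0.6],[[0,0,0],[0,0,0],0.6],[[-0.001,0,0],[0,0,0],0.6],[[0,0,0],[0,0,0],0.6],[[0,0,0],[0,0,0],0.6],[[0,0,0],[0,0,0],0.6],[[0,0,0],[0,0,0],0.6],[[0,0,0],[0,0,0],0.6],[[0,0,0],[0,0,0],0.6]]'; done; python3 chk.py
```

```text
time_s: 16.3
tcp_pos: [0.5839, 0.0683, 0.0145]
tool_rot: [2.375, 2.056, -0.0]
force: [-0.3, -0.9, -1.0]
opening: 0.0346
finger_force: 0.0
[-0.25384117 -0.92535003 -0.9990222 ] 16.3 [ -0.  138.1   6.5]
scene [[32.8, 129.6], [38.9, 19.6], [30.4, 0.5], [-32.8, 1.3], [-37.4, 25.0], [-31.8, 50.8], [12.8, 116.0]]
side [[-39.1, 37.3], [-26.3, 54.9], [11.8, 34.5], [30.5, 9.6], [23.8, -1.9], [-34.6, -1.5]]
```

```bash
python3 -m handwheel '[[[-0.001,0,0],[0,0,0],0.6],[[0,0,0],[0,0,0],0.6],[[0,0,0],[0,0,0],0.6],[[0,0,0],[0,0,0],0.6],[[0,0,0],[0,0,0],0.6],[[0,0,0],[0,0,0],0.6],[[0,0,0],[0,0,0],0.6],[[0,0,0],[0,0,0],0.6],[[0,0,0],[0,0,0],0.6],[[0,0,0],[0,0,0],0.6]]'
python3 -m handwheel '[[[-0.001,0,0],[0,0,0],0.6],[[0,0,0],[0,0,0],0.6],[[0,0,0],[0,0,0],0.6],[[0,0,0],[0,0,0],0.6],[[0,0,0],[0,0,0],0.6],[[0,0,0],[0,0,0],0.6],[[0,0,0],[0,0,0],0.6],[[0,0,0],[0,0,0],0.6],[[0,0,0],[0,0,0],0.6],[[0,0,0],[0,0,0],0.6]]'; python3 chk.py
```

```text
time_s: 17.4
tcp_pos: [0.5838, 0.0673, 0.0145]
tool_rot: [2.375, 2.056, -0.0]
force: [0.6, 0.5, 0.7]
opening: 0.0346
finger_force: 0.1
time_s: 18.4
tcp_pos: [0.5836, 0.0663, 0.0145]
tool_rot: [2.375, 2.056, -0.0]
force: [0.6, -0.4, 0.0]
opening: 0.0339
finger_force: 0.0
[ 0.5947985  -0.41658221  0.00162312] 18.4 [ -0.  136.2   6.5]
scene [[30.6, 128.1], [39.0, 93.0], [31.5, -1.1], [-31.7, -0.3], [-37.4, 25.0], [-29.2, 52.6], [11.5, 113.0]]
side [[-39.1, 7.6], [-26.3, 54.9], [9.8, 33.5], [33.5, -0.8], [-31.1, -3.5]]
```

```bash
python3 -m handwheel '[[[-0.001,0,0],[0,0,0],0.6],[[0,0,0],[0,0,0],0.6],[[0,0,0],[0,0,0],0.6],[[0,0,0],[0,0,0],0.6],[[0,0,0],[0,0,0],0.6],[[0,0,0],[0,0,0],0.6],[[0,0,0],[0,0,0],0.6],[[0,0,0],[0,0,0],0.6],[[0,0,0],[0,0,0],0.6],[[0,0,0],[0,0,0],0.6]]'
python3 -m handwheel '[[[-0.001,0,0],[0,0,0],0.6],[[0,0,0],[0,0,0],0.6],[[0,0,0],[0,0,0],0.6],[[0,0,0],[0,0,0],0.6],[[0,0,0],[0,0,0],0.6],[[0,0,0],[0,0,0],0.6],[[0,0,0],[0,0,0],0.6],[[0,0,0],[0,0,0],0.6],[[0,0,0],[0,0,0],0.6],[[0,0,0],[0,0,0],0.6]]'; python3 chk.py
```

```text
time_s: 19.5
tcp_pos: [0.5835, 0.0654, 0.0145]
tool_rot: [2.375, 2.056, -0.0]
force: [-0.2, 0.4, 0.1]
opening: 0.0339
finger_force: 0.4
time_s: 20.5
tcp_pos: [0.5833, 0.0653, 0.0145]
tool_rot: [-2.374, -2.056, -0.002]
force: [0.4, 5.1, 0.6]
opening: 0.0341
finger_force: 2.6
[0.42135221 5.07456389 0.6425609 ] 20.5 [ -0.2 135.1   6.5]
scene [[31.6, 126.7], [38.9, 88.5], [32.6, -2.6], [-34.3, -2.3], [-38.1, 14.7], [-29.2, 52.6], [11.5, 113.0]]
side [[-39.1, 7.6], [-26.7, 51.1], [11.4, 30.5], [30.2, 5.4], [25.5, -5.1], [-33.1, -4.5]]
```

The force has risen to 5 N, so the case is at the strip. I'll press slightly more to square it, then back off and lift.

```bash
python3 -m handwheel '[[[-0.001,0,0],[0,0,0],0.6],[[0,0,0],[0,0,0],0.6],[[0,0,0],[0,0,0],0.6],[[-0.001,0,0],[0,0,0],0.6],[[0,0,0],[0,0,0],0.6],[[0,0,0],[0,0,0],0.6],[[0,0,0],[0,0,0],0.6],[[0,0,0],[0,0,0],0.6],[[0,0,0],[0,0,0],0.6],[[0,0,0],[0,0,0],0.6]]'
```

```text
time_s: 21.6
tcp_pos: [0.5828, 0.0651, 0.0146]
tool_rot: [-2.371, -2.056, -0.005]
force: [-0.6, 14.0, 3.4]
opening: 0.0341
finger_force: 6.8
```

```bash
python3 -m handwheel '[[[0.005,0,0],[0,0,0],0.6],[[0.01,0,0],[0,0,0],0.6],[[0.015,0,0],[0,0,0],0.6],[[0,0,0],[0,0,0],0.6],[[0,0,-0.03],[0,0,0],0.6],[[0,0,-0.04],[0,0,0],0.6],[[0,0,-0.05],[0,0,0],0.6],[[0,0,-0.05],[0,0,0],0.6],[[0,0,-0.03],[0,0,0],0.6],[[0,0,0],[0,0,0],0.6]]'
python3 chk.py
python3 - <<'E'
from h import *
# bystander change vs start: difference image inside far half / small bay
for n in("scene","side"):
    d=get_image(n);r=cv2.imread(ref[n]);df=cv2.absdiff(d["frame"],r).max(2)
    for nm,x,y in(("cupnear",.05,.2),("cupmid",.05,.08),("glfar",.05,-.04)):
        pass
    X=[(.116,.19),(.116,.07),(.116,-.04),(0,-.06)]
    for x,y in X:
        u,v=np.round(proj(d,BE+XA*x+YA*y+[0,0,.03])).astype(int); print(n,(u,v),(df[v-18:v+18,u-18:u+18]>40).mean().round(3))
E
```

```text
time_s: 22.6
tcp_pos: [0.5897, 0.0921, 0.2202]
tool_rot: [2.371, 2.052, 0.009]
force: [-0.3, -0.1, 0.7]
opening: 0.0344
finger_force: 0.0
[-0.34905839 -0.10125282  0.72947679] 22.6 [  2.4 162.5 212.2]
scene [[-32.3, 125.7], [36.8, 123.9], [32.6, -2.6], [-36.6, 0.9]]
side [[-34.6, -1.5], [-38.8, 123.4], [30.7, 127.1], [33.5, -0.8]]
scene (np.int64(321), np.int64(298)) 0.0
scene (np.int64(262), np.int64(268)) 0.0
scene (np.int64(215), np.int64(243)) 0.0
scene (np.int64(250), np.int64(208)) 0.023
side (np.int64(238), np.int64(228)) 0.0
side (np.int64(269), np.int64(194)) 0.198
side (np.int64(294), np.int64(168)) 0.11
side (np.int64(341), np.int64(177)) 0.076
```

The cups and glasses are unchanged and the case is at the strip. One last check that the leading end lies flat and has not ridden up on the strip.

Run:
```python
from h import *
A=get_image("scene");B=get_image("side")
a=case(0,A)[1];b=case(0,B)[1]
for c in((-37,-2),(33,-2),(-37,125),(35,125)):
    f=lambda d,q:min(q,key=lambda p:np.hypot(*(bay(onz(d,p,.048))[:2]-c)))
    X,e=tri(A,f(A,a),B,f(B,b)); print(bay(X),round(e*1e3,1))
```

```text
[-35.6   1.3  41.6] 1.5
[33.5 -1.3 40.4] 1.4
[-37.3 121.9  36.3] 2.6
[ 33.4 122.2  35.7] 1.8
```

```bash
python3 -c "
from workcell import sign_off
print(sign_off())"
```

```text
the job is handed in; nothing more can be done
None
```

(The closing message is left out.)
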